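# Walk the loaded log cradle up to the bench stop and lock it

### The job

The cradle with the log in it is too heavy to shove straight: walk it forward to the stop batten by leaning gently on its two rear corners in turn, a little each time so that it stays within about twelve degrees of square and the log stays lying in its chocks, until its front edge is fully home against the batten at both ends. Then swing the wooden turn-button round behind the cradle until it lies straight across the back edge, and take the hand away. Keep every push on the cradle or its log under 25 N and leave the other things on the bench where they are.

Things in the scene. Friction and masses are not known exactly. Their poses are not given: they have to be found in the camera images.
- board: Fixed OSB carving board on the table, 520 (x) x 640 (y) x 18 mm thick. Origin: centre of its underside. x points forward (away from the robot) to the stop batten, y to the left, z up. Its top is 18 mm above the table; heights 'above the board' are from there. Its place and yaw differ from run to run.
- stop_face (a point): Middle of the face of the stop batten that the cradle must come up against: beech, 45 mm deep, 460 mm long along the board's y, 55 mm high, fixed across the board's front end. The face looks to the board's -x; the point is on the face, 40 mm above the board. Axes as the board's.
- cradle: Loose beech cradle: plank 220 x 340 (y) x 36 mm on two 20 mm battens, its edges 20 to 56 mm above the board; four 35 mm chocks on top. Origin: centre of the underside; x forward to the stop, y left. 3.7 kg with log. Slides only while pushed: near a rear corner at 11 to 15 N, turning about its other end (to 18 N once that end is at the stop); in mid-edge at 19 to 25 N; more if the push also bears down. Starts 40 to 70 mm from the stop, up to 0.1 rad askew.
- rear_left (a point): Rear left corner of the cradle's plank (cradle x = -110, y = +170 mm), 40 mm above the board, on the vertical rear edge. The rear faces look to the robot.
- rear_right (a point): Rear right corner of the cradle's plank (cradle x = -110, y = -170 mm), 40 mm above the board.
- front_left (a point): Front left corner of the cradle's plank (cradle x = +110, y = +170 mm), 40 mm above the board. Home when it touches the stop face.
- front_right (a point): Front right corner of the cradle's plank (cradle x = +110, y = -170 mm), 40 mm above the board. Home when it touches the stop face.
- log: Loose birch log with bark, 100 mm diameter, 360 mm long, 1.9 kg, lying across the cradle between the chocks. Origin: its centre, on its axis; its own y runs along the log. Its top is 159 mm above the board; its rear side lies 72 mm ahead of the plank's rear edge and its ends stand up to 20 mm beyond the plank's ends.
- log_seat (a point): Point of the cradle where the middle of the log belongs (cradle x = +12, y = 0, 109 mm above the underside of the battens).
- button (a joint): Angle of the turn-button about its screw, rad: 0 points outward (board +y, left), 1.57 back to the robot (-x), 3.14 across the path to the right (-y), at its own end stop. Starts at 0.4 to 1.2, stays where left, turns at 2 to 3 N on its free end. A cradle that is not home is in its way; behind a cradle that is home it passes with about 3 mm to spare.
- button_pivot (a point): Screw axis of the turn-button, 33 mm above the board; 238 mm behind the stop face (board -x) and 225 mm left of its middle (+y). The button is an oak bar 28 mm wide and 20 mm thick, 22 to 42 mm above the board, reaching 125 mm from the screw to its free end and 25 mm the other way, over a 50 mm square block 22 mm high.
- button_tip (a point): Point on the turn-button's mid-line, 120 mm from the screw, 5 mm short of its free end, 33 mm above the board.
- tape: Tape measure on the board to the right of the cradle, 78 x 38 x 64 mm high. Leave it alone.
- knife: Closed folding knife, 105 x 28 x 13 mm, on the board left of the cradle and ahead of the turn-button. Leave it alone.
- pencil: Carpenter's pencil, 175 x 8 x 8 mm, on the board to the right and rear of the cradle. Leave it alone.
- gouge: Carving gouge, 240 mm long, 29 mm high, on the table to the right. Leave it alone.
- mallet: Round carver's mallet standing on its head, 94 mm diameter, 250 mm high, on the table far to the left or right. Leave it alone.
- phone: Mobile phone, 148 x 72 x 8 mm, lying on the table to the left of the board. Leave it alone.
- jar: Lidded amber glass jar, 72 mm diameter, 85 mm high, on the table far to the right or left. Leave it alone.

How it is judged:
By the outcome, as a careful person would: the job done as asked, in the order asked, and still so for the second after the job is handed in, with the robot touching nothing.
It also fails if it takes over 72 s, if anything falls off the work surface, if the arm or the gripper's body presses on something with over 40 N, if the wrist force passes 120 N, or if a joint passes its speed limit or range.

### The arm

A 7-joint arm with a two-finger parallel gripper is mounted at the origin on the work surface. World frame = base frame: x ahead of the robot, y to its left, z up, the work surface at z = 0. Lengths are in m, angles in rad, forces in N, time in s.
With the tool pointing down it reaches from about 0.4 to 0.875 m from the base axis. Payload 19.3 kg.
Tool frame: the origin (TCP) lies midway between the tips of the shut fingers; the grasp point (between the pads) lies 19 mm behind it; z points along the fingers, y is the line along which they close (so a half turn about z gives the same grasp; the last joint's range is limited). The gripper opens to 85 mm and grips with 20 to 120 N. Pads are 22 mm wide; open, the fingers measure 114 mm over their backs; the gripper's body (76 mm by 85 mm) begins 54 mm behind the grasp point. The pads swing forward as they close: fully open they stand 13 mm farther back than shut.
Start: joints at [1.047, 0.521, -0.036, 1.599, 0.021, 1.021, -0.113], TCP at [0.274, -0.562, 0.231] pointing down, gripper open.
Joint ranges: [-2.91, 2.91], [-0.3, 2.13], [-1.5, 1.42], [0.17, 2.43], [-1.26, 4.41], [0.16, 1.93], [-2.52, 2.52]. Speed limits (rad/s): [1.89, 1.89, 2.39, 2.39, 3.01, 3.01, 3.01].

### API

Orientations are given as [roll, pitch, yaw] about the fixed x, y, z axes, in that order (R = Rz(yaw) Ry(pitch) Rx(roll)).
In Python, from workcell import telemetry, grab_frame, calibration, bot, outline_of, landmark_of gives the robot as it stands. The module is installed in compiled form; this text tells all that it offers.
- The arm moves only by the shell command python3 -m inch 'ROWS' [FORCE]. ROWS is JSON, a list of rows, each a list of 7 numbers: the shift along the tool's x, y, z in m, then the turn, a rotation vector about the tool's x, y, z in rad, then the closure, from 0 (fully open) to 1 (shut). A call has 1 to 5 rows; each row shifts and turns the commanded pose from where the row before left it, along the tool's axes as they then stand; what a row does not reach is not made up. A row lasts 1/10 s, in which the tool goes at most 50 mm and 8.59 degrees, less where a joint would pass 70% of its speed; a pose out of reach is approached as far as the arm can. A call is refused whole if a number of a shift passes 0.05 or a number of a turn 0.15, either way. A call with a gripper value outside its range is refused whole. The fingers move at their own pace and stop on an object; FORCE is the grip in N (left out, the last holds). Time passes only in rows, so rows that do not move let the fingers close. It gives the time, the measured TCP pose, the force, the opening and the grip force at its end, in the units of the state.
- telemetry.observe(): the state, without advancing time (a new reading comes with each control period).
- grab_frame(name): name is "scene" or "top" or "wrist"; returns the picture (400x640x3 uint8, red, green, blue); there is no depth.
- calibration(name): a dict with "fovy" (degrees; the focal length in pixels is half the picture's height over the tangent of half this angle, whatever the lens; pixels are square), "cx", "cy" (the principal point, pixels), "pose" (4x4, takes a point from camera to world coordinates). Camera axes: x right, y down, z forward; pixel columns grow to the right and rows downward; lengths in m; the calibration is good to about 2 mm. A picture is of the moment at which its call begins: read the wrist's pose just before it. calibration takes no time and is no camera call; for the wrist camera it gives the pose at the moment of the call.
- bot.job_done(): hands the job in; it is judged then, once.
Trained networks look in the newest picture that a camera, given by its name, has taken for a name from the list of things; names that differ only in an ending like _2 or _b are one class to them, and where a whole thing is asked for, a point or a joint stands for the part that bears it (a point fixed in the world has none). Each returns a list of dicts, best first, with "score" (0 to 1); they miss things now and then, are a little off and sometimes report something else, mostly with a low value. They report only what shows in the picture. A call takes as long as a camera call.
- outline_of(label, camera): "region" (400x640 bool, what is visible of it) and "rect" ([left, top, right, bottom] in pixels, round what is visible of it).
- landmark_of(label, camera): "xy" ([column, row] in pixels: a listed point, or the origin of a listed thing).
The state is a dict: "clock": time; "qpos": joint angles; "qd": joint speeds; "joint_efforts": joint torques, N m; "position": TCP position; "tool_rot": TCP orientation; "force": force on the tool from outside, world axes, zero at the start; "moment": the same for the moment, N m; "grip_width": finger opening in m; "finger_force": force on a finger pad.
Only numpy, scipy, OpenCV 4.12 (cv2) and the standard library are available. Lean on these libraries where they do the work, as an engineer would, in place of code of your own. Each camera call takes 0.05 s, during which the arm holds its last target. There are 200 camera calls.

## Working session

There is one attempt and no reset: what is moved stays moved. The work goes in short steps, Python scripts to look and compute and a shell command to move; the robot and the scene stay as the last step left them, time stands still between calls to the robot, and variables do not carry over. Pictures are saved under pics/ and viewed, at most 10 in all, crops included, and the job is handed in when it is done.

```bash
mkdir -p pics; cat > h.py <<'E'
import numpy as np, cv2
from workcell import telemetry, grab_frame, calibration, bot, outline_of, landmark_of
def ray(cam,xy,cal=None):
    c=cal or calibration(cam); f=200/np.tan(np.radians(c["fovy"])/2); P=np.array(c["pose"])
    d=P[:3,:3]@np.array([(xy[0]-c["cx"])/f,(xy[1]-c["cy"])/f,1]); return P[:3,3],d
def at(cam,xy,z):
    o,d=ray(cam,xy); return o+d*(z-o[2])/d[2]
def proj(cam,p):
    c=calibration(cam); f=200/np.tan(np.radians(c["fovy"])/2); P=np.array(c["pose"])
    q=P[:3,:3].T@(np.array(p)-P[:3,3]); return [c["cx"]+f*q[0]/q[2],c["cy"]+f*q[1]/q[2]]
def lm(cam,names):
    grab_frame(cam); r={}
    for n,z in names.items():
        L=landmark_of(n,cam)
        if L: r[n]=(L[0]["score"],L[0]["xy"],at(cam,L[0]["xy"],z)); print(cam,n,round(L[0]["score"],2),np.round(L[0]["xy"],1),np.round(r[n][2],4))
        else: print(cam,n,None)
    return r
E
python3 - <<'E'
from h import *
for c in ("top","scene"):
    im=grab_frame(c); cv2.imwrite(f"pics/{c}0.png",im[:,:,::-1])
    k=calibration(c); print(c,k["fovy"],np.round(k["pose"],3).tolist())
    lm(c,dict(stop_face=.058,rear_left=.058,rear_right=.058,front_left=.058,front_right=.058,button_pivot=.051,button_tip=.051,log=.127,board=0))
s=telemetry.observe(); print(s["clock"],s["position"],s["tool_rot"],s["force"])
E
```

```text
top 54.02000791493792 [[-0.023, -0.992, 0.125, 0.447], [-1.0, 0.023, 0.002, 0.036], [-0.005, -0.125, -0.992, 1.317], [0.0, 0.0, 0.0, 1.0]]
top stop_face 0.97 [322.1 134.4] [0.8145 0.0348 0.058 ]
top rear_left 0.86 [265.2 219.4] [0.538  0.2238 0.058 ]
top rear_right 0.73 [373.8 228.1] [ 0.5022 -0.1237  0.058 ]
top front_left 0.68 [275.3 154.6] [0.75   0.1898 0.058 ]
top front_right 0.95 [375.6 162.3] [ 0.7165 -0.1379  0.058 ]
top button_pivot 0.93 [252.1 207. ] [0.5797 0.2672 0.051 ]
top button_tip 0.62 [222.9 232.6] [0.4991 0.3613 0.051 ]
top log 0.68 [322.4 182.8] [0.6415 0.0373 0.127 ]
top board 0.36 [396.7 171.3] [ 0.696  -0.2165  0.    ]
scene 54.423468563744215 [[0.313, 0.578, -0.753, 1.698], [0.95, -0.195, 0.245, -0.335], [-0.005, -0.792, -0.611, 1.005], [0.0, 0.0, 0.0, 1.0]]
scene stop_face None
scene rear_left None
scene rear_right None
scene front_left 0.71 [375.6 226.5] [0.765  0.1934 0.058 ]
scene front_right 0.82 [285.  239.7] [ 0.7268 -0.1355  0.058 ]
scene button_pivot 0.54 [373.3 195.7] [0.5866 0.2675 0.051 ]
scene button_tip 0.71 [378.  177.2] [0.4738 0.3419 0.051 ]
scene log 0.74 [324.1 200.4] [0.6434 0.0375 0.127 ]
scene board 0.72 [323.5 199.2] [0.4824 0.0916 0.    ]
1.1 [ 0.27393444 -0.56175049  0.2312876 ] [-3.14155202e+00  3.07447287e-07  4.53694624e-01] [-0.37072503  0.30088725 -0.01634824]
```

View pics/top0.png

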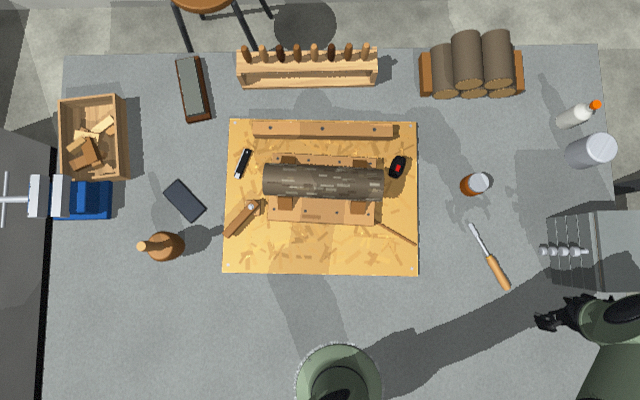

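View pics/scene0.png

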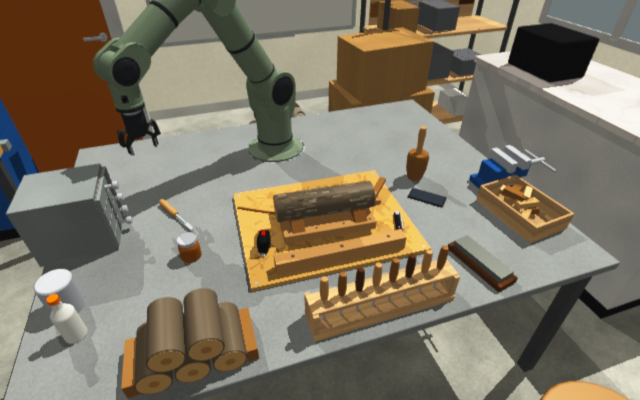

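The top view shows the board at columns 222–420, rows 119–275. The batten is at rows 122–140, the cradle at columns 265–382, rows 153–223, and the button at (225–258, 200–236), pointing left and back. The pencil lies low near (380–417, 222–245). In the scene view the log is seated in its chocks. Next I'll fit the board yaw and work out the gaps.

```bash
cat >> h.py <<'E'
def boardfit(cam="top"):
    grab_frame(cam); o=outline_of("board",cam)
    m=o[0]["region"].astype(np.uint8)
    ct=max(cv2.findContours(m,cv2.RETR_EXTERNAL,cv2.CHAIN_APPROX_NONE)[0],key=cv2.contourArea)[:,0]
    return np.array([at(cam,p,.018)[:2] for p in ct])
E
python3 - <<'E'
from h import *
W=boardfit(); r=cv2.minAreaRect(W.astype(np.float32)*1000); print("rect mm",r)
lo=W.min(0);hi=W.max(0);print(lo,hi)
# edges
for nm,sel,ax in (("rear",(W[:,0]<lo[0]+.03)&(W[:,1]>lo[1]+.05)&(W[:,1]<hi[1]-.05),1),("left",(W[:,1]>hi[1]-.04)&(W[:,0]>lo[0]+.05)&(W[:,0]<hi[0]-.08),0),("right",(W[:,1]<lo[1]+.04)&(W[:,0]>lo[0]+.05)&(W[:,0]<hi[0]-.08),0)):
    p=np.polyfit(W[sel,ax],W[sel,1-ax],1); print(nm,p,sel.sum())
for n in ("scene",):
    W=boardfit(n); print(n,cv2.minAreaRect(W.astype(np.float32)*1000))
lm("top",dict(tape=.05,pencil=.022,knife=.025))
E
```

```text
rect mm ((616.851806640625, 43.348724365234375), (645.4411010742188, 519.7942504882812), 87.59664154052734)
[ 0.34549521 -0.28635883] [0.88797284 0.37174542]
rear [0.04006362 0.35717281] 171
left [-0.03937533  0.38570087] 123
right [-0.04361589 -0.24876728] 123
scene ((621.3614501953125, 50.878509521484375), (657.2186889648438, 544.6033935546875), 87.4169921875)
top tape 0.75 [393.9 170.4] [ 0.6898 -0.1979  0.05  ]
top pencil 0.57 [392.9 230.7] [ 0.4938 -0.1907  0.022 ]
top knife 0.77 [241.6 164.8] [0.7256 0.3072 0.025 ]
```

```bash
python3 -m inch '[[0,0,-0.02,0,0,0.12,1],[0,0,0,0,0,0.12,1],[0.03,-0.04,0,0,0,0.12,1],[0.03,-0.04,0,0,0,0.12,1],[0,-0.045,0,0,0,0,1]]'
```

```text
clock: 2.0
position: [0.3248, -0.4265, 0.251]
tool_rot: [-3.141, -0.001, -0.028]
force: [1.9, 0.4, 0.4]
grip_width: 0.0122
finger_force: 0.0
```

```bash
python3 -m inch '[[0.02,-0.05,0,0,0,0.012,1],[0.02,-0.05,0,0,0,0,1],[0.02,-0.05,0,0,0,0,1],[0.02,-0.05,0,0,0,0,1],[0.03,-0.05,0,0,0,0,1]]'; python3 -m inch '[[0.012,-0.05,0,0,0,0,1],[0,-0.021,0,0,0,0,1],[0,0,0,0,0,0,1],[0,0,0,0,0,0,1]]'
python3 - <<'E'
from h import *
im=grab_frame("wrist"); cv2.imwrite("pics/w1.png",im[:,:,::-1]); print(telemetry.observe()["position"],np.round(calibration("wrist")["pose"],3).tolist())
lm("wrist",dict(stop_face=.058,rear_left=.058,rear_right=.058,front_left=.058,front_right=.058,button_pivot=.051,button_tip=.051))
E
```

```text
clock: 2.5
position: [0.4303, -0.2019, 0.2517]
tool_rot: [3.141, -0.001, -0.038]
force: [1.1, -0.8, 0.7]
grip_width: 0.0004
finger_force: 0.0
clock: 2.9
position: [0.4445, -0.135, 0.2514]
tool_rot: [3.141, -0.0, -0.038]
force: [1.0, -0.7, 0.0]
grip_width: 0.0001
finger_force: 0.0
[ 0.4444258  -0.135593    0.25137669] [[-0.039, -0.958, -0.283, 0.516], [-0.999, 0.038, 0.011, -0.137], [-0.0, 0.283, -0.959, 0.394], [0.0, 0.0, 0.0, 1.0]]
wrist stop_face None
wrist rear_left None
wrist rear_right 0.73 [308.2 107.8] [ 0.5077 -0.1225  0.058 ]
wrist front_left None
wrist front_right 0.49 [307.8 105.4] [ 0.5099 -0.1219  0.058 ]
wrist button_pivot None
wrist button_tip None
```

View pics/w1.png

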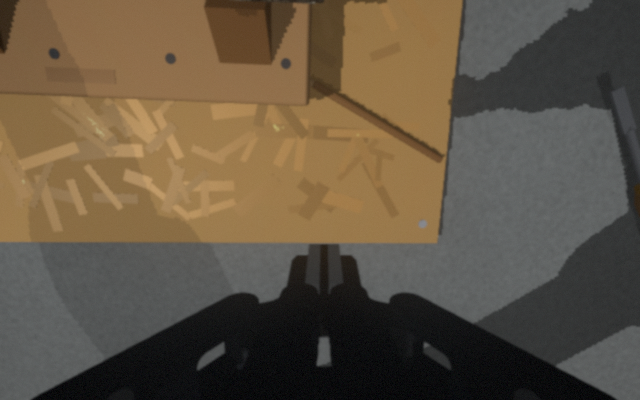

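The wrist view shows the rear right corner at about (308,103), and the pencil starting just outside it at (315,85), which is low. I'll descend behind the right corner and approach contact gently.

```bash
python3 -m inch '[[0.02,-0.035,0.04,0,0,0,1],[0,0,0.05,0,0,0,1],[0,0,0.05,0,0,0,1],[0,0,0.045,0,0,0,1],[0,0,0.012,0,0,0,1]]'; python3 -m inch '[[0.01,0,0,0,0,0,1],[0.01,0,0,0,0,0,1],[0.005,0,0,0,0,0,1],[0,0,0,0,0,0,1]]'
```

```text
clock: 3.85
position: [0.4612, -0.1043, 0.0556]
tool_rot: [-3.141, 0.006, -0.038]
force: [-0.5, 0.1, 1.8]
grip_width: -0.0003
finger_force: 0.0
clock: 4.25
position: [0.4901, -0.1057, 0.0606]
tool_rot: [3.141, -0.003, -0.038]
force: [-0.7, 0.3, 0.7]
grip_width: 0.0
finger_force: 0.0
```

```bash
python3 -m inch '[[0.003,0,0.004,0,0,0,1],[0.003,0,0,0,0,0,1],[0.002,0,0,0,0,0,1]]'; python3 -m inch '[[0.003,0,0,0,0,0,1],[0.002,0,0,0,0,0,1]]';python3 -m inch '[[0.002,0,0,0,0,0,1],[0.002,0,0,0,0,0,1]]'
```

```text
clock: 4.55
position: [0.4964, -0.1059, 0.0551]
tool_rot: [-3.142, 0.0, -0.038]
force: [-0.8, -0.2, -0.1]
grip_width: -0.0003
finger_force: 0.0
clock: 4.75
position: [0.5009, -0.1061, 0.055]
tool_rot: [3.142, 0.001, -0.038]
force: [-11.3, 0.2, 7.4]
grip_width: -0.0002
finger_force: 5.3
clock: 4.95
position: [0.502, -0.1066, 0.0546]
tool_rot: [3.141, 0.007, -0.039]
force: [-19.3, -2.9, 11.3]
grip_width: 0.0002
finger_force: 9.4
```

```bash
python3 -m inch '[[-0.001,0,-0.002,0,0,0,1]]'; python3 -m inch '[[0,0,-0.002,0,0,0,1]]'; python3 -m inch '[[0.001,0,0,0,0,0,1]]'
```

```text
clock: 5.05
position: [0.5022, -0.1064, 0.0564]
tool_rot: [3.141, 0.005, -0.039]
force: [-4.6, 0.7, -3.7]
grip_width: 0.0001
finger_force: 2.4
clock: 5.15
position: [0.5023, -0.1061, 0.0584]
tool_rot: [-3.141, 0.004, -0.038]
force: [-7.4, 1.8, -4.8]
grip_width: 0.0
finger_force: 3.5
clock: 5.25
position: [0.503, -0.1063, 0.0585]
tool_rot: [3.141, 0.005, -0.039]
force: [-13.9, -0.2, 4.7]
grip_width: -0.0002
finger_force: 6.7
```

```bash
python3 -m inch '[[0.001,0,-0.0006,0,0,0,1]]'; python3 -m inch '[[0.001,0,-0.0006,0,0,0,1]]'; python3 -m inch '[[0.001,0,-0.0004,0,0,0,1]]';python3 -m inch '[[0.001,0,-0.0004,0,0,0,1]]'
```

```text
clock: 5.35
position: [0.5038, -0.1065, 0.0589]
tool_rot: [3.141, 0.005, -0.039]
force: [-8.2, -1.2, -6.1]
grip_width: 0.0002
finger_force: 4.1
clock: 5.45
position: [0.505, -0.1066, 0.0595]
tool_rot: [3.141, 0.005, -0.039]
force: [-8.6, -1.2, -6.1]
grip_width: -0.0001
finger_force: 4.1
clock: 5.55
position: [0.506, -0.1067, 0.0598]
tool_rot: [3.141, 0.005, -0.039]
force: [-8.5, -2.0, -5.2]
grip_width: 0.0001
finger_force: 4.3
clock: 5.65
position: [0.5069, -0.1068, 0.0602]
tool_rot: [3.141, 0.005, -0.039]
force: [-9.6, -2.0, -5.7]
grip_width: -0.0001
finger_force: 4.3
```

```bash
python3 -m inch '[[0.001,0,-0.0002,0,0,0,1],[0.0015,0,-0.0002,0,0,0,1],[0.0015,0,-0.0002,0,0,0,1]]'; python3 -m inch '[[0.002,0,-0.0002,0,0,0,1],[0.002,0,-0.0002,0,0,0,1]]'; python3 -m inch '[[0.002,0,-0.0002,0,0,0,1],[0.002,0,-0.0002,0,0,0,1],[0.002,0,-0.0002,0,0,0,1]]'
```

```text
clock: 5.95
position: [0.5105, -0.1074, 0.0607]
tool_rot: [3.141, 0.006, -0.039]
force: [-10.1, -5.0, -5.1]
grip_width: 0.0001
finger_force: 5.1
clock: 6.15
position: [0.5144, -0.1077, 0.0611]
tool_rot: [3.141, 0.006, -0.039]
force: [-11.1, -6.3, -5.0]
grip_width: 0.0
finger_force: 5.4
clock: 6.45
position: [0.5205, -0.1079, 0.0616]
tool_rot: [3.141, 0.006, -0.039]
force: [-11.2, -5.8, -5.4]
grip_width: 0.0001
finger_force: 5.2
```

```bash
for i in 1; do :; done; python3 -m inch '[[0.003,0,-0.0002,0,0,0,1],[0.003,0,-0.0002,0,0,0,1],[0.003,0,-0.0002,0,0,0,1]]'; python3 -m inch '[[0.003,0,-0.0002,0,0,0,1],[0.003,0,-0.0002,0,0,0,1]]'
python3 -m inch '[[-0.02,0,0.004,0,0,0,1],[-0.03,0,0.004,0,0,0,1],[0,-0.05,0,0,0,0,1],[0,-0.05,0,0,0,0,1],[0,-0.05,0,0,0,0,1]]'
python3 -m inch '[[0,-0.05,0,0,0,0,1],[0,-0.04,0,0,0,0,1],[0,0,0,0,0,0,1]]'
python3 - <<'E'
from h import *
lm("top",dict(stop_face=.058,rear_left=.058,rear_right=.058,front_left=.058,front_right=.058,button_pivot=.051,button_tip=.051))
im=grab_frame("wrist"); cv2.imwrite("pics/w2.png",im[:,:,::-1])
lm("wrist",dict(rear_left=.058,rear_right=.058,button_tip=.051,button_pivot=.051))
E
```

```text
clock: 6.75
position: [0.5294, -0.1083, 0.0622]
tool_rot: [3.141, 0.006, -0.039]
force: [-10.5, -6.4, -5.9]
grip_width: -0.0004
finger_force: 5.3
clock: 6.95
position: [0.5355, -0.1087, 0.0626]
tool_rot: [3.14, 0.006, -0.039]
force: [-11.4, -5.5, -5.5]
grip_width: -0.0001
finger_force: 5.6
clock: 7.45
position: [0.494, 0.0458, 0.0558]
tool_rot: [-3.141, -0.0, -0.04]
force: [1.6, -0.1, -0.4]
grip_width: 0.0
finger_force: 0.0
clock: 7.75
position: [0.4972, 0.1406, 0.0557]
tool_rot: [-3.139, -0.001, -0.031]
force: [-0.1, -1.2, 0.4]
grip_width: -0.0001
finger_force: 0.0
top stop_face 0.62 [319.4 135.4] [0.8113 0.0437 0.058 ]
top rear_left None
top rear_right 0.77 [376.  217.7] [ 0.5353 -0.1321  0.058 ]
top front_left 0.84 [271.1 155.2] [0.7483 0.2036 0.058 ]
top front_right 0.95 [368.8 148. ] [ 0.7649 -0.1175  0.058 ]
top button_pivot 0.71 [251.6 206.9] [0.5801 0.2688 0.051 ]
top button_tip 0.62 [224.9 234.8] [0.4919 0.3548 0.051 ]
wrist rear_left 0.57 [157.3 200.2] [0.5301 0.2046 0.058 ]
wrist rear_right None
wrist button_tip None
wrist button_pivot None
```

View pics/w2.png

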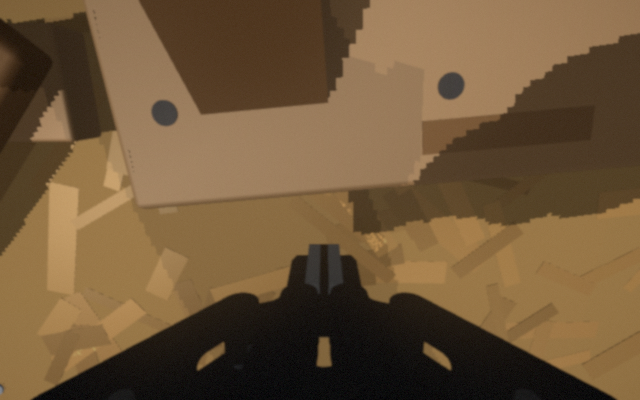

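The wrist view shows the rear left corner at about (143,207), with clear space behind it. The cradle is now about +0.09 rad from the board, so I'll push the left corner next.

```bash
python3 -m inch '[[0,-0.042,0,0,0,-0.008,1],[0,0,0,0,0,0,1],[0.009,0,0,0,0,0,1],[0.005,0,0,0,0,0,1]]'; python3 -m inch '[[0.002,0,-0.0005,0,0,0,1],[0.002,0,-0.0005,0,0,0,1]]'; python3 -m inch '[[0.002,0,-0.0005,0,0,0,1],[0.002,0,-0.0005,0,0,0,1]]'; python3 -m inch '[[0.001,0,-0.0005,0,0,0,1],[0.001,0,-0.0005,0,0,0,1]]'
```

```text
clock: 8.85
position: [0.5141, 0.1752, 0.0557]
tool_rot: [3.141, -0.0, -0.031]
force: [0.0, 0.9, 0.5]
grip_width: -0.0001
finger_force: 0.0
clock: 9.05
position: [0.5174, 0.1749, 0.0567]
tool_rot: [3.141, 0.0, -0.031]
force: [-0.2, -1.0, -0.2]
grip_width: 0.0002
finger_force: 0.0
clock: 9.25
position: [0.5212, 0.1753, 0.0577]
tool_rot: [3.142, 0.0, -0.031]
force: [0.5, 0.2, 0.4]
grip_width: -0.0001
finger_force: 0.1
clock: 9.45
position: [0.5215, 0.1752, 0.0581]
tool_rot: [3.141, 0.003, -0.03]
force: [-8.5, 0.2, -6.1]
grip_width: 0.0001
finger_force: 4.0
```

```bash
python3 -m inch '[[0.001,0,-0.0003,0,0,0,1],[0.0015,0,-0.0002,0,0,0,1],[0.0015,0,-0.0002,0,0,0,1]]'; python3 -m inch '[[0.002,0,-0.0002,0,0,0,1],[0.002,0,-0.0002,0,0,0,1],[0.002,0,-0.0002,0,0,0,1]]'; python3 -m inch '[[0.003,0,-0.0002,0,0,0,1],[0.003,0,-0.0002,0,0,0,1],[0.003,0,-0.0002,0,0,0,1],[0.003,0,-0.0002,0,0,0,1]]'
```

```text
clock: 9.75
position: [0.5249, 0.1759, 0.0586]
tool_rot: [3.141, 0.004, -0.029]
force: [-9.8, 5.5, -5.1]
grip_width: 0.0
finger_force: 5.2
clock: 10.05
position: [0.5308, 0.1761, 0.0592]
tool_rot: [3.141, 0.004, -0.029]
force: [-11.2, 5.8, -4.0]
grip_width: -0.0
finger_force: 5.7
clock: 10.45
position: [0.5427, 0.176, 0.06]
tool_rot: [-3.141, 0.004, -0.028]
force: [-11.1, 7.2, -4.4]
grip_width: 0.0001
finger_force: 6.0
```

```bash
python3 -m inch '[[0.003,0,-0.0002,0,0,0,1],[0.003,0,-0.0002,0,0,0,1],[0.003,0,-0.0002,0,0,0,1],[0.003,0,-0.0002,0,0,0,1]]'; python3 -m inch '[[0.003,0,-0.0002,0,0,0,1],[0.003,0,-0.0002,0,0,0,1],[0.003,0,-0.0002,0,0,0,1]]'; python3 -m inch '[[-0.02,0,0.003,0,0,0,1],[-0.02,0,0.003,0,0,0,1],[0,0,0,0,0,0,1]]'
python3 - <<'E'
from h import *
lm("top",dict(stop_face=.058,rear_left=.058,rear_right=.058,front_left=.058,front_right=.058,button_pivot=.051,button_tip=.051,log=.127,log_seat=.127))
lm("wrist",dict(rear_left=.058))
lm("scene",dict(front_left=.058,front_right=.058))
E
```

```text
clock: 10.85
position: [0.5547, 0.1757, 0.0607]
tool_rot: [-3.141, 0.004, -0.029]
force: [-10.7, 7.4, -4.9]
grip_width: 0.0
finger_force: 5.8
clock: 11.15
position: [0.5637, 0.1754, 0.0612]
tool_rot: [-3.141, 0.005, -0.029]
force: [-11.3, 6.1, -5.3]
grip_width: -0.0003
finger_force: 5.8
clock: 11.45
position: [0.5239, 0.1756, 0.0559]
tool_rot: [3.141, 0.002, -0.029]
force: [-0.6, 0.3, -0.0]
grip_width: -0.0
finger_force: 0.0
top stop_face 0.95 [322.7 133.2] [0.8185 0.0327 0.058 ]
top rear_left None
top rear_right 0.95 [374.2 217. ] [ 0.5377 -0.1264  0.058 ]
top front_left 0.61 [275.4 138.7] [0.8036 0.189  0.058 ]
top front_right 0.77 [378.2 147.9] [ 0.7645 -0.1484  0.058 ]
top button_pivot None
top button_tip 0.51 [242.4 166.4] [0.7146 0.2991 0.051 ]
top log 0.9 [322.2 167.4] [0.6896 0.0369 0.127 ]
top log_seat None
wrist rear_left 0.74 [231.1 147.9] [0.5793 0.2127 0.058 ]
scene front_left 0.75 [379.1 233.8] [0.8041 0.1886 0.058 ]
scene front_right 0.66 [286.8 248.2] [ 0.7691 -0.1402  0.058 ]
```

```bash
python3 -m inch '[[-0.008,0.045,0,0,0,0.01,1],[0,0.05,0,0,0,0,1],[0,0.05,0,0,0,0,1],[0,0.05,0,0,0,0,1],[0,0.05,0,0,0,0,1]]'; python3 -m inch '[[0,0.035,0,0,0,0,1],[0,0,0,0,0,0,1],[0.01,0,0,0,0,0,1],[0.005,0,-0.0005,0,0,0,1]]'; python3 -m inch '[[0.002,0,-0.0005,0,0,0,1],[0.002,0,-0.0005,0,0,0,1]]'; python3 -m inch '[[0.002,0,-0.0005,0,0,0,1],[0.002,0,-0.0005,0,0,0,1]]'
```

```text
clock: 12.7
position: [0.5083, -0.071, 0.0563]
tool_rot: [-3.142, -0.0, -0.04]
force: [1.5, -0.4, -0.1]
grip_width: -0.0001
finger_force: 0.0
clock: 13.1
position: [0.5237, -0.1034, 0.0568]
tool_rot: [-3.141, -0.001, -0.039]
force: [0.0, 0.3, 0.4]
grip_width: 0.0001
finger_force: 0.0
clock: 13.3
position: [0.5266, -0.1038, 0.0576]
tool_rot: [-3.141, 0.0, -0.039]
force: [0.4, -0.9, 0.3]
grip_width: 0.0003
finger_force: 0.0
clock: 13.5
position: [0.5304, -0.1047, 0.0587]
tool_rot: [-3.142, 0.0, -0.04]
force: [0.4, -0.3, -0.4]
grip_width: -0.0007
finger_force: 0.0
```

```bash
python3 -m inch '[[0.002,0,-0.0003,0,0,0,1],[0.0015,0,-0.0003,0,0,0,1]]'; python3 -m inch '[[0.0015,0,-0.0003,0,0,0,1],[0.0015,0,-0.0003,0,0,0,1]]'; python3 -m inch '[[0.0015,0,-0.0002,0,0,0,1],[0.0015,0,-0.0002,0,0,0,1]]'; python3 -m inch '[[0.002,0,-0.0002,0,0,0,1],[0.002,0,-0.0002,0,0,0,1],[0.002,0,-0.0002,0,0,0,1]]'
```

```text
clock: 13.7
position: [0.5339, -0.1052, 0.0593]
tool_rot: [3.142, -0.0, -0.04]
force: [-0.7, 0.8, -0.3]
grip_width: -0.0003
finger_force: 0.0
clock: 13.9
position: [0.5368, -0.1053, 0.0599]
tool_rot: [-3.142, 0.0, -0.04]
force: [-0.1, -0.1, -0.1]
grip_width: -0.0003
finger_force: 0.0
clock: 14.1
position: [0.5381, -0.1055, 0.0599]
tool_rot: [3.142, 0.004, -0.041]
force: [-14.2, 1.2, 8.9]
grip_width: -0.0002
finger_force: 7.4
clock: 14.4
position: [0.5424, -0.1069, 0.0601]
tool_rot: [3.14, 0.007, -0.042]
force: [-15.5, -6.9, 2.0]
grip_width: 0.0003
finger_force: 7.5
```

```bash
python3 -m inch '[[0.002,0,-0.0008,0,0,0,1],[0.002,0,-0.0006,0,0,0,1],[0.003,0,-0.0003,0,0,0,1]]'; python3 -m inch '[[0.003,0,-0.0002,0,0,0,1],[0.003,0,-0.0002,0,0,0,1],[0.003,0,-0.0002,0,0,0,1]]'; python3 -m inch '[[0.003,0,-0.0002,0,0,0,1],[0.002,0,-0.0002,0,0,0,1]]'; python3 -m inch '[[0.002,0,-0.0002,0,0,0,1],[0.002,0,-0.0002,0,0,0,1]]'
```

```text
clock: 14.7
position: [0.5499, -0.1071, 0.0615]
tool_rot: [3.141, 0.006, -0.041]
force: [-11.2, -5.6, -4.9]
grip_width: 0.0002
finger_force: 5.4
clock: 15.0
position: [0.5589, -0.1076, 0.0621]
tool_rot: [3.14, 0.006, -0.041]
force: [-10.8, -5.6, -4.6]
grip_width: 0.0001
finger_force: 5.6
clock: 15.2
position: [0.564, -0.1077, 0.0624]
tool_rot: [3.14, 0.006, -0.041]
force: [-11.2, -5.9, -6.0]
grip_width: -0.0003
finger_force: 5.4
clock: 15.4
position: [0.5679, -0.1079, 0.0628]
tool_rot: [3.14, 0.006, -0.041]
force: [-10.2, -5.3, -5.0]
grip_width: -0.0001
finger_force: 5.4
```

```bash
python3 -m inch '[[0.001,0,-0.0001,0,0,0,1],[0.001,0,-0.0001,0,0,0,1]]';python3 -m inch '[[0.001,0,-0.0001,0,0,0,1]]';python3 -m inch '[[0.001,0,-0.0001,0,0,0,1]]'
python3 -m inch '[[-0.02,0,0.003,0,0,0,1],[-0.015,0,0.003,0,0,0,1],[0,-0.05,0,0,0,0,1],[0,-0.05,0,0,0,0,1],[0,-0.05,0,0,0,0,1]]'
python3 -m inch '[[0,-0.05,0,0,0,0,1],[0,-0.05,0,0,0,0,1],[0,-0.033,0,0,0,0,1],[0,0,0,0,0,0,1]]'
python3 - <<'E'
from h import *
im=grab_frame("top"); cv2.imwrite("pics/t3.png",cv2.resize(im[100:290,200:440,::-1],None,fx=3,fy=3,interpolation=cv2.INTER_CUBIC))
lm("top",dict(stop_face=.058,rear_left=.058,rear_right=.058,front_left=.058,front_right=.058,button_pivot=.051,button_tip=.051,log=.127))
lm("wrist",dict(rear_left=.058))
lm("scene",dict(front_left=.058,front_right=.058))
E
```

```text
clock: 15.6
position: [0.5699, -0.108, 0.063]
tool_rot: [3.14, 0.006, -0.041]
force: [-10.7, -6.3, -6.2]
grip_width: 0.0005
finger_force: 5.5
clock: 15.7
position: [0.5709, -0.1081, 0.0631]
tool_rot: [3.14, 0.006, -0.041]
force: [-10.4, -4.7, -5.4]
grip_width: 0.0002
finger_force: 5.1
clock: 15.8
position: [0.571, -0.1081, 0.063]
tool_rot: [3.14, 0.008, -0.042]
force: [-19.0, -4.8, -1.6]
grip_width: -0.0001
finger_force: 9.4
clock: 16.3
position: [0.5457, 0.0459, 0.0585]
tool_rot: [-3.141, -0.0, -0.041]
force: [1.6, 1.0, 0.2]
grip_width: -0.0003
finger_force: 0.0
clock: 16.7
position: [0.5505, 0.1833, 0.0583]
tool_rot: [-3.139, -0.0, -0.034]
force: [-0.5, -0.5, -0.9]
grip_width: -0.0003
finger_force: 0.0
top stop_face 0.8 [322.8 135.5] [0.8107 0.0325 0.058 ]
top rear_left None
top rear_right 0.75 [376.7 205.1] [ 0.5759 -0.1359  0.058 ]
top front_left 0.97 [271.8 143.8] [0.7866 0.201  0.058 ]
top front_right 0.96 [373.7 138.8] [ 0.7955 -0.1348  0.058 ]
top button_pivot 0.34 [376.6 205.8] [ 0.5744 -0.1365  0.051 ]
top button_tip 0.55 [226.  234.6] [0.4924 0.3512 0.051 ]
top log 0.61 [319.3 163.1] [0.7033 0.0455 0.127 ]
wrist rear_left 0.65 [262.2 214.1] [0.5748 0.2041 0.058 ]
scene front_left 0.76 [385.4 233.6] [0.8103 0.2102 0.058 ]
scene front_right 0.88 [292.3 253.5] [ 0.7991 -0.1291  0.058 ]
```

View pics/t3.png

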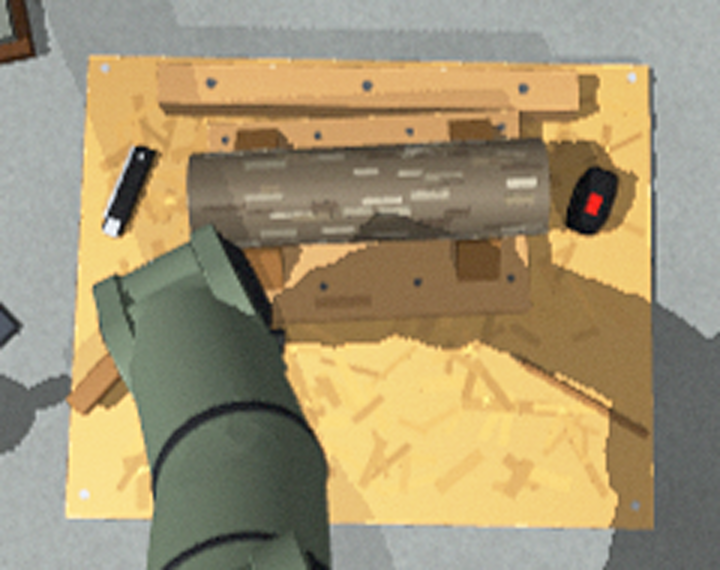

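The right front has reached the batten: the force rose to 19 N and motion stopped. The image shows the left front still short, with the log seated and the tape clear. I'll push the left home.

```bash
python3 -m inch '[[0.004,0,-0.0005,0,0,-0.004,1],[0.002,0,-0.0005,0,0,0,1]]'; python3 -m inch '[[0.002,0,-0.0005,0,0,0,1],[0.0015,0,-0.0005,0,0,0,1]]'; python3 -m inch '[[0.0015,0,-0.0005,0,0,0,1],[0.001,0,-0.0005,0,0,0,1]]'; python3 -m inch '[[0.001,0,-0.0005,0,0,0,1],[0.001,0,-0.0003,0,0,0,1]]'; python3 -m inch '[[0.001,0,-0.0004,0,0,0,1]]'
```

```text
clock: 17.65
position: [0.5576, 0.1771, 0.0595]
tool_rot: [-3.141, -0.0, -0.036]
force: [-0.3, 0.0, 0.2]
grip_width: -0.0
finger_force: 0.0
clock: 17.85
position: [0.5609, 0.177, 0.0604]
tool_rot: [-3.142, -0.0, -0.036]
force: [0.0, 0.6, -0.1]
grip_width: 0.0001
finger_force: 0.0
clock: 18.05
position: [0.5632, 0.1769, 0.0614]
tool_rot: [-3.142, -0.0, -0.036]
force: [-0.1, 0.8, 0.4]
grip_width: 0.0002
finger_force: 0.0
clock: 18.25
position: [0.564, 0.1768, 0.0618]
tool_rot: [3.141, 0.002, -0.036]
force: [-9.3, 0.8, -2.7]
grip_width: 0.0002
finger_force: 4.3
clock: 18.35
position: [0.5642, 0.1769, 0.0619]
tool_rot: [3.141, 0.004, -0.036]
force: [-9.5, 3.4, -4.8]
grip_width: 0.0001
finger_force: 4.7
```

```bash
python3 -m inch '[[0.001,0,-0.0003,0,0,0,1],[0.001,0,-0.0002,0,0,0,1]]'; python3 -m inch '[[0.002,0,-0.0002,0,0,0,1],[0.002,0,-0.0002,0,0,0,1]]'; python3 -m inch '[[0.002,0,-0.0002,0,0,0,1],[0.002,0,-0.0002,0,0,0,1]]'; python3 -m inch '[[0.001,0,-0.0001,0,0,0,1],[0.001,0,-0.0001,0,0,0,1]]'
```

```text
clock: 18.55
position: [0.5659, 0.1772, 0.0622]
tool_rot: [3.141, 0.004, -0.035]
force: [-10.2, 2.9, -4.4]
grip_width: -0.0001
finger_force: 4.9
clock: 18.75
position: [0.5697, 0.1775, 0.0625]
tool_rot: [3.141, 0.005, -0.035]
force: [-12.1, 7.9, -5.8]
grip_width: -0.0001
finger_force: 5.6
clock: 18.95
position: [0.5737, 0.1775, 0.0629]
tool_rot: [-3.142, 0.005, -0.035]
force: [-11.1, 6.1, -3.7]
grip_width: -0.0002
finger_force: 5.6
clock: 19.15
position: [0.5756, 0.1776, 0.0631]
tool_rot: [-3.141, 0.005, -0.035]
force: [-10.7, 6.1, -4.3]
grip_width: 0.0001
finger_force: 5.4
```

```bash
python3 -m inch '[[0.001,0,-0.0001,0,0,0,1],[0.001,0,-0.0001,0,0,0,1]]'; python3 -m inch '[[0.001,0,-0.0001,0,0,0,1]]'; python3 -m inch '[[0.001,0,-0.0001,0,0,0,1]]';  python3 -m inch '[[0.0007,0,-0.0001,0,0,0,1]]'
```

```text
clock: 19.35
position: [0.5776, 0.1775, 0.0633]
tool_rot: [-3.141, 0.005, -0.035]
force: [-11.3, 4.4, -4.0]
grip_width: -0.0001
finger_force: 5.4
clock: 19.45
position: [0.5786, 0.1776, 0.0634]
tool_rot: [-3.141, 0.005, -0.035]
force: [-9.6, 6.1, -5.2]
grip_width: 0.0003
finger_force: 5.3
clock: 19.55
position: [0.5796, 0.1775, 0.0635]
tool_rot: [-3.141, 0.005, -0.035]
force: [-10.4, 6.0, -5.3]
grip_width: 0.0001
finger_force: 5.5
clock: 19.65
position: [0.5803, 0.1775, 0.0636]
tool_rot: [-3.141, 0.005, -0.035]
force: [-10.4, 5.9, -5.3]
grip_width: -0.0005
finger_force: 5.4
```

```bash
python3 -m inch '[[0.0007,0,-0.0001,0,0,0,1]]'; python3 -m inch '[[0.0007,0,-0.0001,0,0,0,1]]'; python3 -m inch '[[0.0007,0,-0.0001,0,0,0,1]]';  python3 -m inch '[[0.0006,0,-0.0001,0,0,0,1]]'
```

```text
clock: 19.75
position: [0.581, 0.1775, 0.0637]
tool_rot: [-3.141, 0.005, -0.035]
force: [-10.9, 5.6, -5.3]
grip_width: 0.0002
finger_force: 5.1
clock: 19.85
position: [0.5817, 0.1774, 0.0637]
tool_rot: [-3.141, 0.005, -0.035]
force: [-11.2, 5.7, -5.8]
grip_width: 0.0003
finger_force: 5.5
clock: 19.95
position: [0.5824, 0.1773, 0.0639]
tool_rot: [-3.141, 0.005, -0.035]
force: [-10.8, 6.2, -6.0]
grip_width: -0.0001
finger_force: 5.5
clock: 20.05
position: [0.5831, 0.1773, 0.064]
tool_rot: [-3.141, 0.005, -0.035]
force: [-10.2, 5.8, -6.4]
grip_width: 0.0001
finger_force: 5.5
```

```bash
python3 -m inch '[[0.0007,0,0,0,0,0,1]]'; python3 -m inch '[[0.0007,0,-0.0001,0,0,0,1]]'; python3 -m inch '[[0.0007,0,0,0,0,0,1]]'
```

```text
clock: 20.15
position: [0.5837, 0.1773, 0.064]
tool_rot: [-3.141, 0.005, -0.035]
force: [-10.9, 7.8, -5.3]
grip_width: -0.0003
finger_force: 5.8
clock: 20.25
position: [0.5839, 0.1774, 0.064]
tool_rot: [-3.141, 0.006, -0.035]
force: [-16.3, 7.7, -2.8]
grip_width: 0.0002
finger_force: 8.3
clock: 20.35
position: [0.584, 0.1774, 0.0639]
tool_rot: [3.141, 0.007, -0.034]
force: [-21.9, 7.8, 2.4]
grip_width: -0.0003
finger_force: 10.8
```

```bash
python3 - <<'E'
from h import *
im=grab_frame("scene"); cv2.imwrite("pics/s4.png",cv2.resize(im[180:300,220:440,::-1],None,fx=3.6,fy=3.6,interpolation=cv2.INTER_CUBIC))
lm("scene",dict(front_left=.058,front_right=.058))
E
```

```text
scene front_left 0.95 [383.1 238.2] [0.829  0.1921 0.058 ]
scene front_right 0.63 [289.  251.9] [ 0.7883 -0.1376  0.058 ]
```

View pics/s4.png

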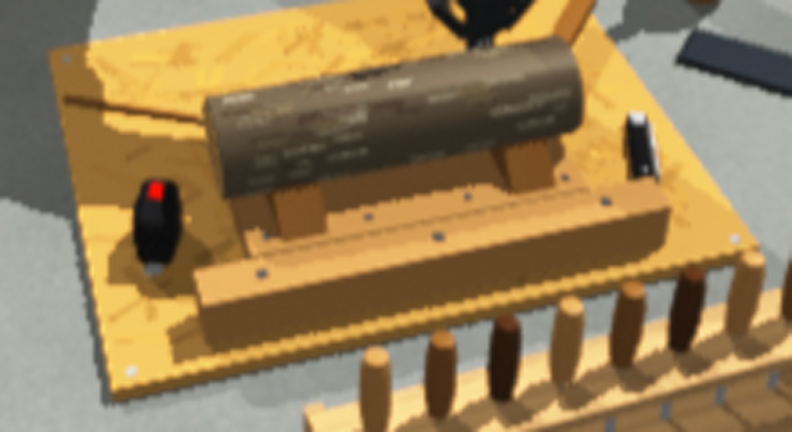

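The left end is home (force rise, no motion). Now I'll check the right end.

```bash
python3 -m inch '[[-0.02,0,0.003,0,0,0.006,1],[-0.015,0.03,0.002,0,0,0,1],[0,0.05,0,0,0,0,1],[0,0.05,0,0,0,0,1],[0,0.05,0,0,0,0,1]]'; python3 -m inch '[[0,0.05,0,0,0,0,1],[0,0.05,0,0,0,0,1],[0,0,0,0,0,0,1],[0.006,0,0,0,0,0,1]]'; python3 -m inch '[[0.006,0,-0.0005,0,0,0,1],[0.003,0,-0.0005,0,0,0,1]]'; python3 -m inch '[[0.002,0,-0.0005,0,0,0,1],[0.002,0,-0.0005,0,0,0,1]]'
```

```text
clock: 21.05
position: [0.5448, -0.0041, 0.0603]
tool_rot: [3.142, -0.001, -0.041]
force: [1.6, 0.7, -0.0]
grip_width: 0.0001
finger_force: 0.0
clock: 21.45
position: [0.5465, -0.104, 0.0601]
tool_rot: [3.142, 0.0, -0.045]
force: [0.2, 0.8, 0.2]
grip_width: -0.0001
finger_force: 0.0
clock: 21.65
position: [0.557, -0.1014, 0.0612]
tool_rot: [-3.141, -0.001, -0.04]
force: [0.2, 1.3, -0.1]
grip_width: 0.0002
finger_force: 0.0
clock: 21.85
position: [0.5601, -0.1024, 0.0621]
tool_rot: [-3.142, 0.0, -0.041]
force: [0.0, 0.3, -0.9]
grip_width: 0.0
finger_force: 0.0
```

```bash
python3 -m inch '[[0.002,0,-0.0003,0,0,0,1],[0.002,0,-0.0003,0,0,0,1]]'; python3 -m inch '[[0.001,0,-0.0003,0,0,0,1],[0.001,0,-0.0003,0,0,0,1]]'; python3 -m inch '[[0.001,0,-0.0003,0,0,0,1],[0.001,0,-0.0003,0,0,0,1]]'; python3 -m inch '[[0.001,0,-0.0003,0,0,0,1]]'; python3 -m inch '[[0.001,0,-0.0003,0,0,0,1]]'
```

```text
clock: 22.05
position: [0.5639, -0.1032, 0.0627]
tool_rot: [3.142, 0.0, -0.042]
force: [-0.1, -0.4, -0.2]
grip_width: 0.0001
finger_force: 0.0
clock: 22.25
position: [0.5658, -0.1035, 0.0633]
tool_rot: [-3.142, 0.0, -0.042]
force: [1.0, 0.5, -0.5]
grip_width: 0.0
finger_force: 0.0
clock: 22.45
position: [0.5678, -0.1036, 0.0639]
tool_rot: [3.142, 0.0, -0.042]
force: [0.1, -0.6, 0.3]
grip_width: -0.0002
finger_force: 0.0
clock: 22.55
position: [0.5688, -0.1036, 0.0642]
tool_rot: [-3.142, 0.0, -0.042]
force: [0.6, -0.3, -0.5]
grip_width: 0.0001
finger_force: 0.0
clock: 22.65
position: [0.5698, -0.1037, 0.0645]
tool_rot: [-3.142, 0.0, -0.042]
force: [0.6, -0.5, -0.1]
grip_width: -0.0
finger_force: 0.0
```

```bash
python3 -m inch '[[0.0007,0,0.002,0,0,0,1]]'; python3 -m inch '[[0.0007,0,-0.0003,0,0,0,1]]'; python3 -m inch '[[0.0007,0,-0.0003,0,0,0,1]]'; python3 -m inch '[[0.0007,0,-0.0003,0,0,0,1]]';
```

```text
clock: 22.75
position: [0.5707, -0.1037, 0.0626]
tool_rot: [3.142, -0.0, -0.042]
force: [-0.1, -0.5, -0.6]
grip_width: -0.0001
finger_force: 0.0
clock: 22.85
position: [0.5711, -0.1037, 0.0625]
tool_rot: [-3.142, 0.0, -0.042]
force: [-0.1, -0.5, -0.4]
grip_width: 0.0003
finger_force: 0.0
clock: 22.95
position: [0.5713, -0.1037, 0.0628]
tool_rot: [-3.142, 0.001, -0.042]
force: [-4.3, 0.6, -3.4]
grip_width: 0.0
finger_force: 2.3
clock: 23.05
position: [0.5713, -0.1037, 0.0628]
tool_rot: [-3.142, 0.003, -0.042]
force: [-7.4, 0.6, -5.7]
grip_width: 0.0001
finger_force: 3.6
```

```bash
python3 -m inch '[[0.0007,0,-0.0002,0,0,0,1]]'; python3 -m inch '[[0.0006,0,-0.0002,0,0,0,1]]'; python3 -m inch '[[0.0004,0,-0.0002,0,0,0,1]]'; python3 -m inch '[[0.0004,0,-0.0001,0,0,0,1]]'
```

```text
clock: 23.15
position: [0.5715, -0.1038, 0.0628]
tool_rot: [-3.142, 0.004, -0.042]
force: [-8.0, -0.5, -4.8]
grip_width: 0.0
finger_force: 4.2
clock: 23.25
position: [0.5719, -0.104, 0.0629]
tool_rot: [3.141, 0.004, -0.042]
force: [-8.3, -0.6, -5.1]
grip_width: 0.0007
finger_force: 4.2
clock: 23.35
position: [0.5722, -0.1042, 0.0631]
tool_rot: [3.141, 0.004, -0.043]
force: [-8.5, -2.5, -6.2]
grip_width: -0.0002
finger_force: 4.2
clock: 23.45
position: [0.5724, -0.1042, 0.0631]
tool_rot: [3.141, 0.005, -0.043]
force: [-10.7, -1.9, -5.9]
grip_width: 0.0002
finger_force: 5.2
```

It still slides a little, so I'll keep going until it is firm.

```bash
python3 -m inch '[[0.0006,0,-0.0002,0,0,0,1]]'; python3 -m inch '[[0.0006,0,-0.0001,0,0,0,1]]'; python3 -m inch '[[0.0004,0,-0.0001,0,0,0,1]]'
```

```text
clock: 23.55
position: [0.5724, -0.1042, 0.0631]
tool_rot: [3.141, 0.006, -0.043]
force: [-14.1, -0.7, -5.2]
grip_width: 0.0004
finger_force: 6.8
clock: 23.65
position: [0.5725, -0.1042, 0.0631]
tool_rot: [3.141, 0.007, -0.043]
force: [-17.7, -0.4, -2.0]
grip_width: 0.0
finger_force: 8.6
clock: 23.75
position: [0.5725, -0.1042, 0.0631]
tool_rot: [3.141, 0.008, -0.043]
force: [-18.9, -0.1, -3.1]
grip_width: -0.0002
finger_force: 9.2
```

Right is home. Rechecking left.

```bash
python3 -m inch '[[-0.02,0,0.002,0,0,0,1],[-0.01,-0.03,0.001,0,0,0,1],[0,-0.05,0,0,0,0,1],[0,-0.05,0,0,0,0,1],[0,-0.05,0,0,0,0,1]]'; python3 -m inch '[[0,-0.05,0,0,0,0,1],[0,-0.05,0,0,0,0,1],[0,0,0,0,0,0,1],[0.01,0,0,0,0,0,1],[0.007,0,0,0,0,0,1]]'; python3 -m inch '[[0.004,0,-0.0005,0,0,0,1],[0.002,0,-0.0005,0,0,0,1]]'; python3 -m inch '[[0.001,0,-0.0003,0,0,0,1]]';python3 -m inch '[[0.001,0,-0.0003,0,0,0,1]]'
```

```text
clock: 24.25
position: [0.5541, 0.079, 0.0618]
tool_rot: [-3.141, -0.001, -0.043]
force: [0.5, -0.4, 0.7]
grip_width: -0.0001
finger_force: 0.0
clock: 24.75
position: [0.5763, 0.1752, 0.0616]
tool_rot: [3.141, -0.001, -0.043]
force: [-0.1, -0.7, 0.3]
grip_width: 0.0001
finger_force: 0.0
clock: 24.95
position: [0.5819, 0.1748, 0.0625]
tool_rot: [3.141, -0.0, -0.044]
force: [0.0, -0.2, -0.1]
grip_width: 0.0002
finger_force: 0.0
clock: 25.05
position: [0.5824, 0.1753, 0.0628]
tool_rot: [-3.142, -0.0, -0.043]
force: [-1.2, -0.5, -0.3]
grip_width: -0.0003
finger_force: 0.0
clock: 25.15
position: [0.5831, 0.1756, 0.0631]
tool_rot: [-3.142, 0.0, -0.043]
force: [-0.1, 0.4, 0.1]
grip_width: -0.0
finger_force: 0.0
```

```bash
python3 -m inch '[[0.0007,0,-0.0003,0,0,0,1]]'; python3 -m inch '[[0.0007,0,-0.0003,0,0,0,1]]'; python3 -m inch '[[0.0007,0,-0.0002,0,0,0,1]]';python3 -m inch '[[0.0006,0,-0.0002,0,0,0,1]]';python3 -m inch '[[0.0005,0,-0.0002,0,0,0,1]]'
```

```text
clock: 25.25
position: [0.5835, 0.1758, 0.0633]
tool_rot: [3.141, 0.001, -0.042]
force: [-2.1, -0.5, -0.7]
grip_width: 0.0
finger_force: 1.3
clock: 25.35
position: [0.5835, 0.1758, 0.0633]
tool_rot: [3.141, 0.002, -0.042]
force: [-6.4, 0.2, -1.2]
grip_width: -0.0
finger_force: 3.5
clock: 25.45
position: [0.5835, 0.1758, 0.0633]
tool_rot: [3.141, 0.003, -0.042]
force: [-11.3, -0.6, -0.2]
grip_width: -0.0002
finger_force: 5.3
clock: 25.55
position: [0.5838, 0.1758, 0.0634]
tool_rot: [3.14, 0.004, -0.042]
force: [-10.2, 1.0, -3.1]
grip_width: 0.0004
finger_force: 4.9
clock: 25.65
position: [0.5839, 0.1759, 0.0634]
tool_rot: [3.14, 0.005, -0.042]
force: [-13.1, 0.5, -3.5]
grip_width: 0.0001
finger_force: 6.5
```

```bash
python3 -m inch '[[0.0005,0,-0.0001,0,0,0,1]]'; python3 -m inch '[[-0.02,0,0.001,0,0,0,1],[-0.02,0,-0.03,0,0,0,1],[0,-0.02,-0.05,0,0,0,1],[0,-0.05,0,0,0,0,1],[0,-0.05,0,0,0,0,1]]'
python3 - <<'E'
from h import *
piv=np.array([.581,.268]); y=-.041; R=np.array([[np.cos(y),-np.sin(y)],[np.sin(y),np.cos(y)]])
def P(t,rho=.105):
    n=np.array([np.cos(t),np.sin(t)]); h=.011*abs(n[0])+.0145*abs(n[1])
    return rho*np.array([-np.sin(t),np.cos(t)])+(.014+h)*n
ts=np.append(np.arange(.35,3.12,.12),np.pi); prev=None
for t in ts:
    p=P(t); d=(p-prev)*1000 if prev is not None else [0,0]; prev=p
    print(round(t,2),np.round(piv+R@p,4),"row mm x %.1f y %.1f"%(d[0],-d[1]))
lm("top",dict(rear_left=.058,front_left=.058,front_right=.058,button_pivot=.051,button_tip=.051,log=.127))
lm("wrist",dict(rear_left=.058,button_pivot=.051,button_tip=.051))
E
```

```text
clock: 25.75
position: [0.5839, 0.1759, 0.0634]
tool_rot: [3.14, 0.006, -0.041]
force: [-16.9, 1.3, -1.2]
grip_width: -0.0003
finger_force: 8.0
clock: 26.25
position: [0.5529, 0.2973, 0.1419]
tool_rot: [-3.14, -0.003, -0.044]
force: [1.3, 0.5, -0.6]
grip_width: 0.0003
finger_force: 0.0
0.35 [0.577  0.3769] row mm x 0.0 y 0.0
0.47 [0.5649 0.3761] row mm x -12.0 y 1.3
0.59 [0.5528 0.3739] row mm x -12.0 y 2.8
0.71 [0.5408 0.3701] row mm x -11.8 y 4.3
0.83 [0.5291 0.3648] row mm x -11.5 y 5.8
0.95 [0.518  0.3579] row mm x -10.9 y 7.3
1.07 [0.5075 0.3496] row mm x -10.1 y 8.8
1.19 [0.4981 0.3398] row mm x -9.0 y 10.2
1.31 [0.4899 0.3287] row mm x -7.7 y 11.4
1.43 [0.4831 0.3164] row mm x -6.3 y 12.5
1.55 [0.478  0.3032] row mm x -4.6 y 13.4
1.67 [0.4745 0.2914] row mm x -3.0 y 11.9
1.79 [0.4722 0.2794] row mm x -1.7 y 12.0
1.91 [0.4714 0.2671] row mm x -0.3 y 12.4
2.03 [0.4721 0.2545] row mm x 1.2 y 12.6
2.15 [0.4744 0.2418] row mm x 2.8 y 12.6
2.27 [0.4783 0.2292] row mm x 4.4 y 12.4
2.39 [0.4838 0.217 ] row mm x 6.0 y 12.0
2.51 [0.491  0.2055] row mm x 7.7 y 11.3
2.63 [0.4998 0.1947] row mm x 9.2 y 10.3
2.75 [0.51   0.1851] row mm x 10.6 y 9.2
2.87 [0.5216 0.1768] row mm x 11.9 y 7.8
2.99 [0.5343 0.1701] row mm x 13.0 y 6.2
3.11 [0.548  0.1651] row mm x 13.9 y 4.4
3.14 [0.5517 0.1641] row mm x 3.8 y 0.9
top rear_left 0.75 [269.5 201.4] [0.5959 0.2097 0.058 ]
top front_left 0.85 [274.7 135.3] [0.8152 0.1913 0.058 ]
top front_right 0.67 [377.5 138. ] [ 0.7979 -0.1474  0.058 ]
top button_pivot 0.59 [250.5 207.5] [0.5782 0.2724 0.051 ]
top button_tip None
top log 0.61 [323.6 161.4] [0.7084 0.0321 0.127 ]
wrist rear_left 0.65 [456.2 135.1] [0.597 0.208 0.058]
wrist button_pivot 0.97 [356.1 160.3] [0.5821 0.2726 0.051 ]
wrist button_tip 0.74 [249.7 280.2] [0.494  0.3548 0.051 ]
```

```bash
python3 -m inch '[[0.006,-0.045,0,0,0,0,1],[0.003,-0.035,0,0,0,0,1],[0,0,0,0,0,0,1]]'; python3 -m inch '[[0,0,0.045,0,0,0,1],[0,0,0,0,0,0,1]]'
```

```text
clock: 27.1
position: [0.5632, 0.3806, 0.1395]
tool_rot: [-3.139, 0.001, -0.038]
force: [-1.6, 0.2, -0.5]
grip_width: 0.0002
finger_force: 0.0
clock: 27.3
position: [0.562, 0.3736, 0.0903]
tool_rot: [3.137, 0.006, -0.042]
force: [-0.7, -0.8, -1.4]
grip_width: -0.0001
finger_force: 0.0
```

```bash
python3 -m inch '[[0.003,-0.006,0.03,0,0,0,1],[0,0,0.014,0,0,0,1],[0,0,0,0,0,0,1]]'; python3 -m inch '[[-0.012,0.0025,0,0,0,0,1],[-0.012,0.004,0,0,0,0,1],[-0.006,0.003,0,0,0,0,1]]'; python3 -m inch '[[-0.006,0.003,0,0,0,0,1],[-0.006,0.003,0,0,0,0,1]]'
```

```text
clock: 27.6
position: [0.5667, 0.3805, 0.0497]
tool_rot: [3.14, 0.002, -0.043]
force: [-0.5, -0.4, -0.0]
grip_width: 0.0003
finger_force: 0.0
clock: 27.9
position: [0.5367, 0.3731, 0.0524]
tool_rot: [-3.141, -0.001, -0.042]
force: [0.2, 0.5, 0.5]
grip_width: -0.0001
finger_force: 0.0
clock: 28.1
position: [0.525, 0.3675, 0.0516]
tool_rot: [-3.141, -0.001, -0.043]
force: [0.9, 0.2, -1.3]
grip_width: 0.0
finger_force: 0.0
```

```bash
python3 -m inch '[[-0.006,0.005,0.004,0,0,0,1],[-0.01,0.009,0,0,0,0,1],[-0.009,0.01,0,0,0,0,1]]'; python3 -m inch '[[-0.0077,0.0114,0,0,0,0,1],[-0.0063,0.0125,0,0,0,0,1],[-0.0046,0.0134,0,0,0,0,1]]'; python3 -m inch '[[-0.003,0.012,0,0,0,0,1],[-0.0017,0.012,0,0,0,0,1],[-0.0003,0.0124,0,0,0,0,1]]'
```

```text
clock: 28.4
position: [0.4986, 0.3445, 0.0466]
tool_rot: [-3.141, -0.001, -0.042]
force: [2.9, 1.6, 0.4]
grip_width: 0.0005
finger_force: 1.0
clock: 28.7
position: [0.4784, 0.3081, 0.0468]
tool_rot: [-3.141, -0.001, -0.042]
force: [1.5, 2.2, 0.2]
grip_width: 0.0002
finger_force: 1.0
clock: 29.0
position: [0.4721, 0.2716, 0.0468]
tool_rot: [-3.141, -0.0, -0.042]
force: [1.8, 2.3, -1.0]
grip_width: -0.0004
finger_force: 1.0
```

```bash
python3 -m inch '[[0.0012,0.0126,0,0,0,0,1],[0.0028,0.0126,0,0,0,0,1],[0.0044,0.0124,0,0,0,0,1]]'; python3 -m inch '[[0.006,0.012,0,0,0,0,1],[0.0077,0.0113,0,0,0,0,1],[0.0092,0.0103,0,0,0,0,1]]'; python3 -m inch '[[0.0106,0.0092,0,0,0,0,1],[0.0119,0.0078,0,0,0,0,1]]'; python3 -m inch '[[0.007,0.0035,0,0,0,0,1]]'
python3 - <<'E'
from h import *
im=grab_frame("wrist"); cv2.imwrite("pics/w5.png",im[:,:,::-1]); print(telemetry.observe()["position"])
lm("wrist",dict(button_pivot=.051,button_tip=.051,rear_left=.058))
E
```

```text
clock: 29.3
position: [0.4791, 0.2332, 0.0468]
tool_rot: [3.142, 0.0, -0.042]
force: [0.6, 2.6, -0.4]
grip_width: 0.0
finger_force: 1.0
clock: 29.6
position: [0.501, 0.1986, 0.0468]
tool_rot: [3.141, 0.0, -0.043]
force: [-0.6, 1.4, 0.3]
grip_width: -0.0001
finger_force: 1.0
clock: 29.8
position: [0.523, 0.1809, 0.0467]
tool_rot: [3.141, 0.0, -0.042]
force: [-1.4, 1.6, -1.0]
grip_width: -0.0001
finger_force: 1.0
clock: 29.9
position: [0.5303, 0.1768, 0.0467]
tool_rot: [3.141, -0.0, -0.043]
force: [-1.7, 2.4, -0.5]
grip_width: -0.0002
finger_force: 0.9
[0.53093078 0.17651151 0.04673541]
wrist button_pivot 0.74 [ 91.9 165.8] [0.5784 0.2713 0.051 ]
wrist button_tip 0.74 [375.  220.2] [0.5494 0.1562 0.051 ]
wrist rear_left 0.62 [234.5 120.9] [0.5934 0.2099 0.058 ]
```

View pics/w5.png

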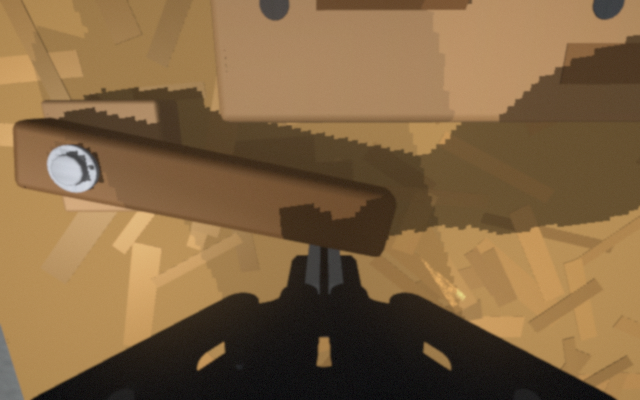

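The wrist view shows the bar behind the cradle, from the screw at (72,168) to its end at (390,220). It is about 0.2 rad short, with the rear edge clear at row 120.

```bash
python3 -m inch '[[0.006,0.001,0,0,0,0,1],[0.005,0.001,0,0,0,0,1]]'; python3 -m inch '[[0.003,0,0,0,0,0,1],[0.003,0,0,0,0,0,1]]'; python3 -m inch '[[0.0015,0,0,0,0,0,1]]'; python3 -m inch '[[0.001,0,0,0,0,0,1]]'; python3 -m inch '[[0.001,0,0,0,0,0,1]]'
```

```text
clock: 30.35
position: [0.5399, 0.1755, 0.0468]
tool_rot: [3.141, 0.001, -0.042]
force: [-2.8, -1.5, 1.1]
grip_width: -0.0002
finger_force: 1.1
clock: 30.55
position: [0.5461, 0.1751, 0.0467]
tool_rot: [3.141, 0.0, -0.042]
force: [-2.7, -1.5, 0.7]
grip_width: 0.0003
finger_force: 1.1
clock: 30.65
position: [0.5476, 0.1752, 0.0468]
tool_rot: [3.142, 0.0, -0.042]
force: [-3.1, -0.6, 0.2]
grip_width: 0.0003
finger_force: 1.1
clock: 30.75
position: [0.5485, 0.1751, 0.0468]
tool_rot: [3.142, 0.0, -0.042]
force: [-3.0, -1.3, -0.2]
grip_width: 0.0003
finger_force: 1.1
clock: 30.85
position: [0.5494, 0.1752, 0.0468]
tool_rot: [3.142, 0.0, -0.042]
force: [-2.3, -2.1, -0.0]
grip_width: -0.0
finger_force: 1.1
```

```bash
python3 -m inch '[[0.001,0,0,0,0,0,1]]'; python3 -m inch '[[0.001,0,0,0,0,0,1]]'; python3 -m inch '[[0.001,0,0,0,0,0,1]]'; python3 -m inch '[[0.001,0,0,0,0,0,1]]'
```

```text
clock: 30.95
position: [0.5504, 0.1751, 0.0468]
tool_rot: [3.142, 0.0, -0.042]
force: [-2.0, -1.6, 0.1]
grip_width: 0.0002
finger_force: 1.1
clock: 31.05
position: [0.5514, 0.1751, 0.0468]
tool_rot: [-3.142, 0.0, -0.042]
force: [-2.5, -1.7, 1.1]
grip_width: 0.0002
finger_force: 1.1
clock: 31.15
position: [0.5524, 0.175, 0.0468]
tool_rot: [3.142, 0.0, -0.042]
force: [-6.7, -1.9, 1.0]
grip_width: 0.0001
finger_force: 3.4
clock: 31.25
position: [0.5525, 0.1749, 0.0466]
tool_rot: [3.141, 0.002, -0.042]
force: [-11.7, -0.9, 6.2]
grip_width: -0.0002
finger_force: 5.9
```

It's firm at the expected place, so that is the end stop. Retreat, rise and check.

```bash
python3 -m inch '[[-0.005,0,0,0,0,0,1],[-0.03,0,0,0,0,0,1],[-0.03,0,-0.03,0,0,0,1],[0,0,-0.05,0,0,0,1],[0,0,-0.04,0,0,0,1]]'; python3 -m inch '[[0,0,0,0,0,0,1],[0,0,0,0,0,0,1]]'
python3 - <<'E'
from h import *
im=grab_frame("wrist"); cv2.imwrite("pics/w6.png",im[:,:,::-1])
r=lm("wrist",dict(button_pivot=.051,button_tip=.051,rear_left=.058,rear_right=.058))
if "button_tip" in r:
    d=r["button_tip"][2]-r["button_pivot"][2]; print("angle",np.arctan2(-d[0],d[1])+.041,np.hypot(*d[:2]))
lm("top",dict(front_left=.058,front_right=.058,log=.127,tape=.05,pencil=.022,knife=.025))
print(telemetry.observe()["force"])
E
```

```text
clock: 31.75
position: [0.4881, 0.1782, 0.1691]
tool_rot: [-3.141, -0.001, -0.041]
force: [1.0, -0.5, 0.4]
grip_width: 0.0001
finger_force: 0.0
clock: 31.95
position: [0.4891, 0.1781, 0.1679]
tool_rot: [-3.14, -0.003, -0.042]
force: [0.3, -0.0, -0.3]
grip_width: -0.0004
finger_force: 0.0
wrist button_pivot 0.86 [186.5  76.9] [0.578 0.272 0.051]
wrist button_tip 0.82 [357.2  74.2] [0.5746 0.1512 0.051 ]
wrist rear_left 0.68 [273.9  44. ] [0.5957 0.2074 0.058 ]
wrist rear_right None
angle 3.154463739337261 0.12086648441823997
top front_left 0.89 [275.9 134.7] [0.8171 0.1873 0.058 ]
top front_right 0.89 [373.7 136.2] [ 0.8043 -0.1351  0.058 ]
top log 0.87 [322.3 163.5] [0.7019 0.0363 0.127 ]
top tape 0.62 [392.9 170. ] [ 0.6912 -0.1947  0.05  ]
top pencil 0.6 [397.1 231.8] [ 0.4899 -0.2043  0.022 ]
top knife 0.75 [241.1 166.1] [0.7212 0.3089 0.025 ]
[-0.54026093  0.27424262 -0.78597174]
```

View pics/w6.png

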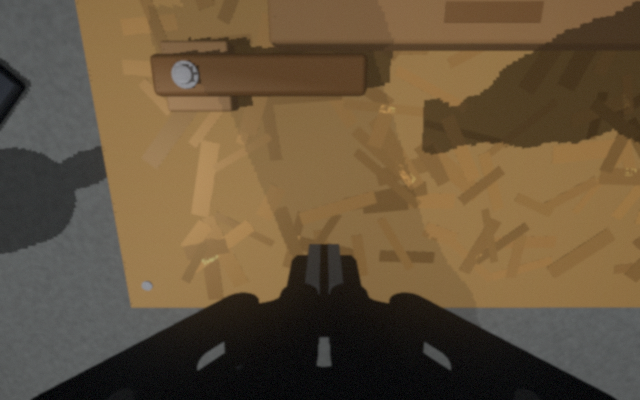

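The button lies straight across behind the rear edge (bar at columns 152–366, rows 54–96) and parallel to it. The other things haven't moved beyond measurement noise.

```bash
python3 -c "
from workcell import bot; print(bot.job_done())"
```

```text
the job is handed in; nothing more can be done
None
```

I walked the cradle home against the batten at both ends with readings up to about 23 N, the log stayed in its chocks, the turn-button lies straight across the back edge at its end stop, and I took the hand away and handed the job in at about 32 s.

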